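# Clip a carrier plate onto the stage, using a weight to hold the sprung clip open

### The job

Stand the large steel weight in the dish on the tail of the sprung clip so that it holds the clip open by itself, then lay the carrier plate on the stage and slide it, white end first, under the raised nose until it meets the end stops. Then take the weight off and stand it upright on the bench, so that the clip closes on the plate with the plate still fully home, straight, and centred on the stage. Leave everything else on the bench where it is.

Things in the scene. Friction and masses are not known exactly. Their poses are not given: they have to be found in the camera images.
- stage: Fixed grey slab, 295 mm long (x), 90 wide (y), 15 high, with a sprung see-saw clip. Origin on its underside, on the centre line, below the clip's nose; +x is the way the plate slides in. Its top is the bed, open from x = -120 mm to two end stops at x = +30 (10 high, 14 wide, at y = +-26). Clip hinge at x = 60, height 45, between cheeks 57 high; dish at x = 120.
- clip (a joint): Clip angle about its hinge: 0 shut and empty (nose 1.5 mm above the bed), 0.22 rad fully open (nose 15 mm above the bed: the 5 mm plate passes freely), about 0.06 when clamped on the plate. A spring shuts it: 3 N down on the dish starts to open it, 4.5 N holds it fully open, so the large weight alone is enough. Damped: it moves in about half a second.
- clip_dish (a point): Centre of the floor of the steel dish on the clip's tail, at stage x = 120 mm, about 57 mm above the bench when shut and 13 mm lower when open. Round dish, inner diameter 64 mm, rim 4 mm high; it moves and tilts with the clip (6 degrees tail-up when shut, 6 degrees tail-down when open).
- clip_nose (a point): Middle of the underside of the clip's nose, a 44 mm wide, 8 mm thick bar across the bed at stage x = 0 (5 mm nearer the open end of the bed when open). The arm from nose to hinge is 36 mm wide and its top stays below 75 mm above the bench.
- stop (a point): Point on the bed's centre line at the face of the end stops, at bed height (stage x = 30 mm, z = 15 mm); axes as the stage.
- plate: Aluminium carrier plate, 100 mm long (its x) by 64 mm wide (its y), 5 mm thick, 120 g, white sheet on its front (+x) half and a black upright grip rib on its rear half. Origin at the centre of its underside. When fully home its front edge touches the end stops, so its origin is at stage x = -20 mm.
- plate_grip (a point): Grip point on the plate's rib, at plate x = -30 mm, 29 mm above its underside. The rib is 12 mm thick (across the plate's y), 34 mm long (along x) and its top is 39 mm above the plate's underside: pinch it from above, closing along the plate's y.
- plate_front (a point): Middle of the plate's front lower edge (plate x = +50 mm); this edge goes under the nose and meets the stops.
- weight: The large steel laboratory weight, about 700 g: round body 48 mm across and 36 mm high, neck 16 mm across, knob on top. Origin at the centre of its underside, z along its axis. Total height 70 mm.
- weight_knob (a point): Centre of the large weight's knob, 61 mm above its underside; the knob is 26 mm across and reaches from 52 to 70 mm: pinch it from above, from any direction.
- small_weight: the small knobbed steel weight (26 mm across, 39 mm high, 100 g); too light to open the clip. Bystander; origin under its centre.
- jar: glass jar with black lid, 54 mm across, 90 mm high. Bystander; origin under its centre.
- vial: small glass vial with white cap, 22 mm across, 38 mm high. Bystander; origin under its centre.
- stopper0: red stopper, 24 mm across, 26 mm high. Bystander; origin under its centre.
- stopper1: another such red stopper. Bystander; origin under its centre.
- pen: orange pen lying flat, 130 mm long. Bystander; origin under its centre.
- boss: dark steel boss-head clamp lying flat, about 70 mm long, 30 mm high. Bystander; origin under its centre.
Things that resemble listed ones, but are neither listed nor needed, are in the scene too. What is shaped like the plate but pink is not meant.

How it is judged:
On the way, in this order (a step that is already met when the one before it is completed fails the run):
1. the large weight, let go, stands in the dish and holds the clip open (over 0.17 rad) (value of joint clip above 0.17 rad and z of weight in the frame of stage above 0.03 m and horizontal distance between weight and clip_dish below 0.03 m and contact force between the fingers and weight below 0.3 N), for 0.3 s.
2. with the weight, let go, still holding the clip open, the plate is slid fully home on the bed (all of step 1 and x of plate_front in the frame of stop between -0.006 and 0.004 m and y of plate in the frame of stage between -0.012 and 0.012 m and z of plate in the frame of stage between 0.011 and 0.019 m and angle between the x axis of plate and the x axis of stage, either way round below 0.15 rad), for 0.2 s.
At the end, for the whole second after the job is handed in: The plate lies flat on the bed with its front edge within 6 mm of the end stops, within 12 mm of the centre line and within 0.15 rad of straight; the clip is down on it (0.03 to 0.11 rad); the large weight stands upright (within 0.1 rad) on the bench; all at rest and let go (x of plate_front in the frame of stop between -0.006 and 0.004 m and y of plate in the frame of stage between -0.012 and 0.012 m and z of plate in the frame of stage between 0.011 and 0.019 m and angle between the x axis of plate and the x axis of stage, either way round below 0.15 rad and value of joint clip between 0.03 and 0.11 rad and height (world z) of weight between -0.006 and 0.006 m and angle between weight's own z axis and vertical below 0.1 rad and linear speed of each of weight, plate below 0.02 m/s); the robot touches nothing.
It fails at once if a bystander is moved by more than 40 mm (distance of any of small_weight, jar, vial, stopper0, stopper1, pen, boss from where it was at the start of the episode above 0.04 m).
It fails at once if the large weight is tipped over (angle between weight's own z axis and vertical above 0.7 rad).
It also fails if it takes over 70 s, if anything falls off the work surface, if the arm or the gripper's body presses on something with over 40 N, if the wrist force passes 120 N, or if a joint passes its speed limit or range.

### The arm

A 6-joint arm with a two-finger parallel gripper is mounted at the origin on the work surface. World frame = base frame: x ahead of the robot, y to its left, z up, the work surface at z = 0. Lengths are in m, angles in rad, forces in N, time in s.
With the tool pointing down it reaches from about 0.35 to 0.775 m from the base axis. Payload 7.3 kg.
Tool frame: the origin (TCP) lies on the mounting face of the last link; the fingertips stand 178 mm ahead of it and the grasp point (between the pads) lies 159 mm ahead of it (robot.tcp_to_tips is the distance from the TCP to the fingertips, in m); z points along the fingers, y is the direction in which the jaws open and shut (so a half turn about z gives the same grasp; the last joint's range is limited). The gripper opens to 92 mm and grips with 3 to 60 N. Pads are 19 mm wide; open, the fingers measure 130 mm over their backs; the gripper's body (75 mm by 190 mm) begins 47 mm behind the grasp point.
Start: joints at [0.98, 0.342, 1.524, -0, 1.275, -0.146], TCP at [0.226, 0.474, 0.405] pointing down, gripper open.
Joint ranges: [-2.53, 2.53], [-0.77, 2.02], [0.04, 2.7], [-1, 4.14], [0.28, 2.66], [-3.11, 3.11]. Speed limits (rad/s): [2.57, 2.57, 3.14, 3.14, 3.14, 3.14].

### API

Orientations are given as [roll, pitch, yaw] about the fixed x, y, z axes, in that order (R = Rz(yaw) Ry(pitch) Rx(roll)).
In Python, from cell import robot, viewer gives the robot as it stands.
- The arm moves only by the shell command python3 -m creep 'ROWS' [OPENING] [FORCE]. ROWS is JSON, a list that holds one entry, the list of rows, each a list of 6 numbers: the shift along the world's x, y, z in mm, then the turn, a rotation vector about the world's x, y, z in degrees. A call has 1 to 5 rows; each row shifts and turns the pose as measured when the row begins; what a row does not reach is not made up. A row lasts 1/12 s, in which the tool goes at most 41.7 mm and 7.16 degrees, less where a joint would pass 70% of its speed; a pose out of reach is approached as far as the arm can. A call with a gripper value outside its range is refused whole. OPENING is the closure, from -1 (fully open) to 1 (shut), set as the call begins (- or left out, the last holds). The fingers move at their own pace and stop on an object; FORCE is the grip in N (left out, the last holds). Time passes only in rows, so rows that do not move let the fingers close. It gives the time, the measured TCP pose, the force and the opening at its end, in the units of the state.
- robot.observe(): the state, without advancing time (a new reading comes with each control period).
- viewer.read_camera(name): name is "scene" or "top"; returns the picture (400x640x3 uint8, blue, green, red); there is no depth.
- viewer.camera_model(name): a dict with "fx", "fy", "cx", "cy" (pixels), "k1" (the pictures are not rectified: a ray, as slopes to the right and down, at radius r is drawn at 1 + k1 r^2 times it, then the intrinsics apply), "pose" (4x4, takes a point from camera to world coordinates). Camera axes: x right, y up, looking along -z (the intrinsics and any distortion apply to the point x, -y, -z); pixel columns grow to the right and rows downward; lengths in m; the calibration is good to about 2 mm. A picture is of the moment at which its call begins. camera_model takes no time and is no camera call.
- robot.hand_in(): hands the job in, once; it reports no verdict.
The state is a dict: "time": time; "qpos": joint angles; "qvel": joint speeds; "joint_efforts": joint torques, N m; "tool_pos": TCP position; "tool_rot": TCP orientation; "contact_force": force on the tool from outside, world axes, zero at the start; "torque": the same for the moment, N m; "opening": finger opening in m.
Only numpy, scipy, OpenCV 4.12 (cv2) and the standard library are available. Lean on these libraries where they do the work, as an engineer would, in place of code of your own. Each camera call takes 0.05 s, during which the arm holds its last target. There are 200 camera calls.

## Working session

There is one attempt and no reset: what is moved stays moved. The work goes in short steps, Python scripts to look and compute and a shell command to move; the robot and the scene stay as the last step left them, time stands still between calls to the robot, and variables do not carry over. Pictures are saved under pics/ and viewed, about 8 in all and at most 12, crops included, and the job is handed in when it is done.

```bash
ls; mkdir -p pics; cat > h.py <<'E'
import numpy as np, cv2
from cell import robot, viewer
def snap(name,fn=None):
    im=viewer.read_camera(name).copy()
    if fn: cv2.imwrite('pics/'+fn,im)
    return im
def ray(cam,u,v):
    m=viewer.camera_model(cam); d=np.array([(u-m['cx'])/m['fx'],(v-m['cy'])/m['fy']]); s=d.copy()
    for _ in range(30): s=d/(1+m['k1']*(s@s))
    P=np.array(m['pose']); return P[:3,3],P[:3,:3]@np.array([s[0],-s[1],-1])
def atz(cam,u,v,z):
    o,d=ray(cam,u,v); return o+d*(z-o[2])/d[2]
def proj(cam,p):
    m=viewer.camera_model(cam);P=np.array(m['pose']); q=P[:3,:3].T@(np.array(p)-P[:3,3]); s=np.array([q[0],-q[1]])/-q[2]
    s=s*(1+m['k1']*(s@s)); return np.array([m['fx']*s[0]+m['cx'],m['fy']*s[1]+m['cy']])
E
python3 - <<'E'
from h import *
snap('top','top0.png');snap('scene','scene0.png')
for c in('top','scene'):
    m=viewer.camera_model(c);print(c,m['fx'],m['k1'],np.round(m['pose'],3).tolist())
s=robot.observe();print(s['tool_pos'],s['tool_rot'],s['opening'],s['contact_force'])
E
```

```text
pics
top 379.15154895155626 -0.03128279687047095 [[-0.021, 0.982, -0.185, 0.435], [-1.0, -0.022, -0.001, 0.003], [-0.005, 0.185, 0.983, 1.12], [0.0, 0.0, 0.0, 1.0]]
scene 414.75291420638916 0.003280079135849889 [[-0.178, -0.768, 0.615, 1.38], [0.984, -0.144, 0.106, 0.115], [0.007, 0.624, 0.781, 1.038], [0.0, 0.0, 0.0, 1.0]]
[0.22581085 0.47383146 0.40413619] [-3.14026617e+00 -2.13543951e-04  2.69676476e+00] 0.0918473110094056 [-0.06203274  0.623574   -0.1674028 ]
```

View pics/top0.png

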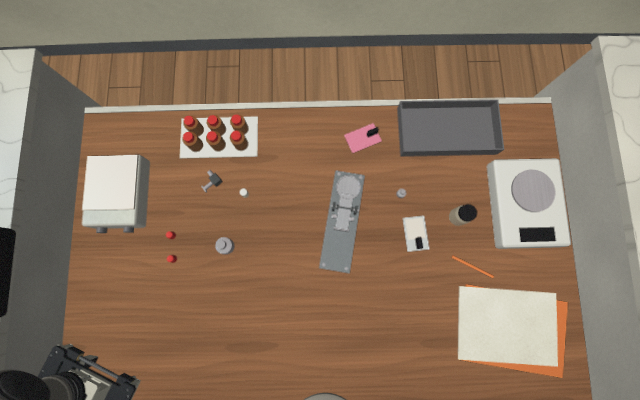

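View pics/scene0.png

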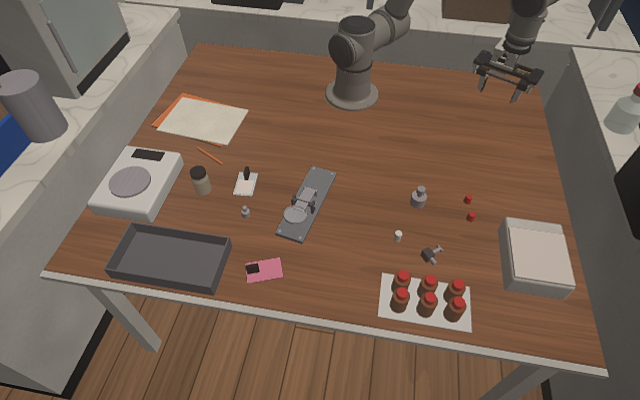

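The top picture shows the large weight at (223,245), stage with dish at (348,186), and the white plate with black rib at (416,234). 
Lookalikes:
- Weight: the small weight at (401,192).
- Plate: the pink plate at (363,137) and the paper at (508,327).

I choose the weight at (223,245) and the plate at (416,234), and check both in one crop.

```bash
python3 - <<'E'
from h import *
a=cv2.imread('pics/top0.png')
c=cv2.resize(a[165:280,310:440],None,fx=4.4,fy=4.4,interpolation=cv2.INTER_CUBIC)
w=cv2.resize(a[230:262,207:239],None,fx=6,fy=6,interpolation=cv2.INTER_CUBIC)
o=np.zeros((506,572+192,3),np.uint8);o[:c.shape[0],:c.shape[1]]=c[:506,:572];o[:192,572:]=w
b=cv2.imread('pics/scene0.png');e=cv2.resize(b[180:215,405:437],None,fx=6,fy=6,interpolation=cv2.INTER_CUBIC);o[200:410,572:]=e
cv2.imwrite('pics/crop0.png',o)
print(atz('top',223,245,.06),atz('scene',421,190,.06))
E
```

```text
[0.5126252  0.27233638 0.06      ] [0.51424161 0.27968876 0.06      ]
```

View pics/crop0.png

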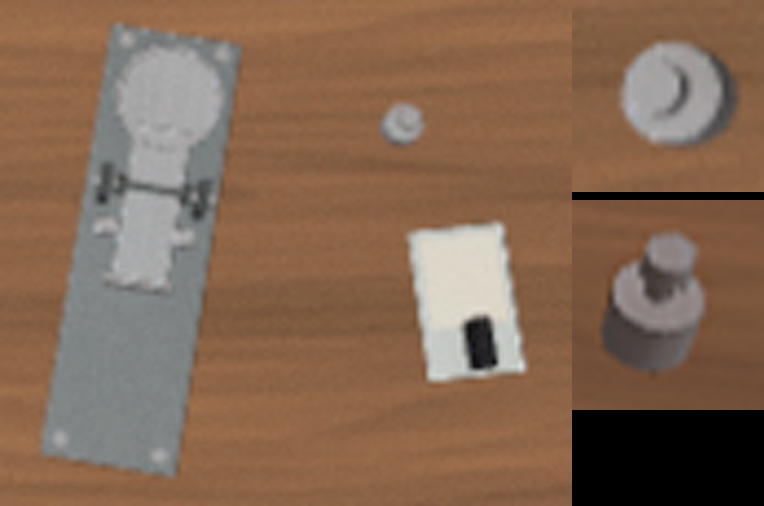

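```bash
cat > m.py <<'E'
from h import *
def fit(cam,C,z,L,W,off):
    # C order: front-left,front-right,rear-right,rear-left
    P=np.array([atz(cam,*c,z)[:2] for c in C])
    M=np.array([[L/2,W/2],[L/2,-W/2],[-L/2,-W/2],[-L/2,W/2]])
    c=P.mean(0);A=P-c;H=M.T@A;yaw=np.arctan2(H[0,1]-H[1,0],H[0,0]+H[1,1])
    R=np.array([[np.cos(yaw),-np.sin(yaw)],[np.sin(yaw),np.cos(yaw)]])
    res=A-M@R.T
    return c+R@np.array([off,0]),np.degrees(yaw),np.round(res*1000,1).tolist()
E
python3 - <<'E'
from m import *
f=lambda L:[(310+x/4.4,165+y/4.4) for x,y in L]
s=fit('top',f([(112,24),(240,44),(175,474),(42,455)]),.015,.295,.09,-.0275);print('stage',s)
p=fit('top',f([(409,234),(501,224),(524,371),(430,381)]),.005,.1,.064,0);print('plate',p)
y=np.radians(s[1]);R=np.array([[np.cos(y),-np.sin(y)],[np.sin(y),np.cos(y)]])
d=s[0]+R@[.12,0];print('dish',d,'img dish',atz('top',310+170/4.4,165+97/4.4,.058), 'scene pred',proj('scene',[*d,.057]),proj('scene',[*(s[0]+R@[-.12,.045]),.015]),proj('scene',[*(s[0]+R@[.175,.045]),.015]),proj('scene',[*(s[0]+R@[.175,-.045]),.015]))
y=np.radians(p[1]);R=np.array([[np.cos(y),-np.sin(y)],[np.sin(y),np.cos(y)]])
g=p[0]+R@[-.03,0];print('grip',g,'top of rib img',atz('top',310+480/4.4,165+340/4.4,.03))
print('plate corners scene',[proj('scene',[*(p[0]+R@[a,b]),.005]).round(1).tolist() for a,b in((.05,.032),(.05,-.032),(-.05,-.032),(-.05,.032))])
print('w',atz('top',222.7,245,.07),atz('top',223.8,245.5,.036),atz('scene',421.3,188,.07))
b=cv2.imread('pics/scene0.png');cv2.imwrite('pics/crop1.png',cv2.resize(b[155:250,220:345],None,fx=6,fy=6,interpolation=cv2.INTER_CUBIC))
E
```

```text
stage (array([ 0.55332373, -0.06120794]), np.float64(-10.632327829447625), [[-1.1, -0.8], [-0.5, 0.7], [2.1, 1.1], [-0.5, -1.0]])
plate (array([ 0.5379206 , -0.28198268]), np.float64(4.726821209923135), [[-0.5, -0.6], [-0.4, 0.5], [0.3, 0.4], [0.5, -0.3]])
dish [ 0.6712635  -0.08334865] img dish [ 0.6709565 -0.0843452  0.058    ] scene pred [294.95333229 213.3920615 ] [336.08185742 171.19501816] [302.31498599 240.47628044] [274.34560898 231.28003191]
grip [ 0.50802263 -0.28445483] top of rib img [ 0.51056111 -0.28308342  0.03      ]
plate corners scene [[252.0, 194.6], [232.4, 193.0], [239.2, 170.3], [257.9, 171.7]]
w [0.5119061  0.27063091 0.07      ] [0.51292168 0.27610205 0.036     ] [0.51483379 0.27867731 0.07      ]
```

View pics/crop1.png

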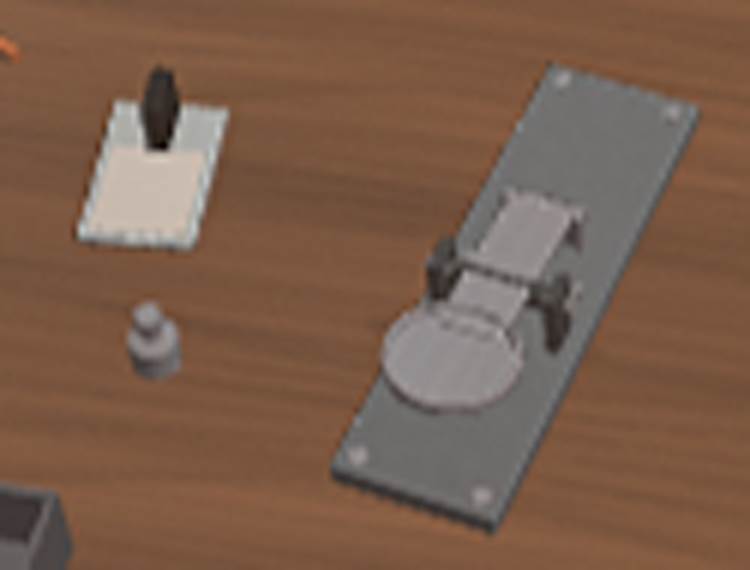

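The crop confirms the white-fronted plate with black rib, and the scene and top views agree to about 3 mm. Estimates:

| Item | World position / yaw |
|---|---|
| Weight | (0.5135, 0.2755) |
| Dish | (0.672, -0.082) |
| Stage origin | (0.5544, -0.060), yaw -10.6° |
| Plate grip | (0.509, -0.2835), yaw 4.7° |

Moving above the weight.

```bash
python3 -m creep '[[[36,-25,-9,0,0,0],[36,-25,-9,0,0,0],[36,-25,-9,0,0,0],[36,-25,-9,0,0,0]]]' -1 40
python3 -m creep '[[[36,-25,-9,0,0,0],[36,-25,-9,0,0,0],[36,-25,-9,0,0,0],[0,0,0,0,0,0]]]'
```

```text
time: 0.43
tool_pos: [0.3595, 0.3802, 0.3697]
tool_rot: [3.14, -0.003, 2.712]
contact_force: [0.4, 0.9, 0.4]
opening: 0.092
time: 0.77
tool_pos: [0.4642, 0.3051, 0.3416]
tool_rot: [-3.14, -0.003, 2.707]
contact_force: [-0.4, 0.1, 0.1]
opening: 0.0919
```

```bash
python3 -m creep '[[[30,-18,0,0,0,0],[19,-12,-12,0,0,0],[0,0,0,0,0,0]]]'
python3 - <<'E'
from h import *
a=snap('top');b=snap('scene');s=robot.observe();p=s['tool_pos'];print(p)
g=lambda im,u,v:cv2.resize(im[int(v)-30:int(v)+30,int(u)-30:int(u)+30],None,fx=6,fy=6,interpolation=cv2.INTER_CUBIC)
cv2.imwrite('pics/w1.png',np.hstack([g(a,223,240),g(b,421,185)]))
print(proj('top',[p[0],p[1],p[2]-.178]),proj('scene',[p[0],p[1],p[2]-.178]))
E
```

```text
time: 1.02
tool_pos: [0.5156, 0.2723, 0.3273]
tool_rot: [-3.137, -0.006, 2.704]
contact_force: [-0.9, 0.1, -1.0]
opening: 0.0918
[0.51376038 0.2741444  0.32921321]
[213.3550747  242.11336729] [425.21411393 169.47430622]
```

View pics/w1.png

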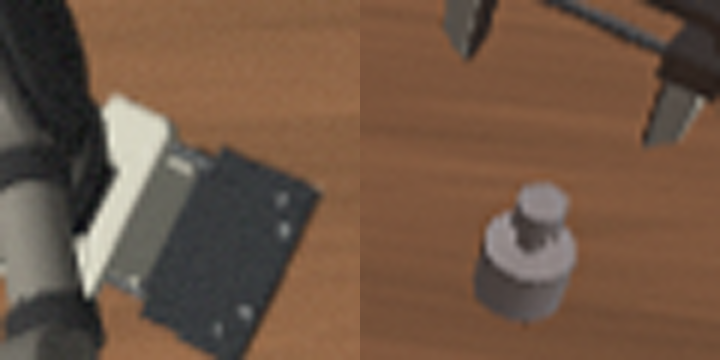

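The scene crop shows the open jaws centred over the knob (tips around px (409,164) and (439,179), knob at (421,189)). Descending.

```bash
python3 -m creep '[[[0,2,-35,0,0,0],[0,0,-35,0,0,0],[0,0,-25,0,0,0],[0,0,-8,0,0,0],[0,0,0,0,0,0]]]'
```

```text
time: 1.53
tool_pos: [0.5091, 0.2812, 0.2278]
tool_rot: [3.138, -0.002, 2.711]
contact_force: [-0.0, -0.6, -0.2]
opening: 0.0921
```

```bash
python3 -m creep '[[[3,-4,-5,0,0,0],[0,0,0,0,0,0]]]'; python3 -m creep '[[[0,0,0,0,0,0],[0,0,0,0,0,0],[0,0,0,0,0,0],[0,0,0,0,0,0],[0,0,0,0,0,0]]]' 1 40;  python3 -m creep '[[[0,0,0,0,0,0],[0,0,0,0,0,0],[0,0,0,0,0,0],[0,0,0,0,0,0],[0,0,0,0,0,0]]]'
```

```text
time: 1.7
tool_pos: [0.5114, 0.2786, 0.2245]
tool_rot: [3.137, -0.001, 2.713]
contact_force: [0.8, -0.3, 0.2]
opening: 0.092
time: 2.12
tool_pos: [0.5128, 0.2794, 0.2301]
tool_rot: [3.13, 0.005, 2.713]
contact_force: [0.9, -0.1, -0.1]
opening: 0.0631
time: 2.53
tool_pos: [0.513, 0.2793, 0.2308]
tool_rot: [3.129, 0.006, 2.713]
contact_force: [0.1, 0.1, -0.7]
opening: 0.0298
```

```bash
python3 -m creep '[[[0,0,0,0,0,0],[0,0,-6,0,0,0],[0,0,0,0,0,0]]]' 0.2;python3 -m creep '[[[0,0,0,0,0,0],[0,0,0,0,0,0]]]'; python3 -c "
from h import *
for i in range(4):
  snap('top');print(robot.observe()['tool_pos'])"
```

```text
time: 2.78
tool_pos: [0.513, 0.2792, 0.2242]
tool_rot: [3.129, 0.006, 2.713]
contact_force: [0.4, -0.2, -0.3]
opening: 0.0366
time: 2.95
tool_pos: [0.5129, 0.2792, 0.2235]
tool_rot: [3.13, 0.005, 2.713]
contact_force: [0.6, 0.8, -0.7]
opening: 0.0367
[0.51290441 0.27920874 0.22362118]
[0.51294823 0.27923773 0.223772  ]
[0.51300212 0.27922169 0.22389122]
[0.5129938  0.27923775 0.22389884]
```

```bash
python3 -m creep '[[[0,0,-4,0,0,0],[0,0,0,0,0,0],[0,0,0,0,0,0],[0,0,0,0,0,0],[0,0,0,0,0,0]]]' 1 45;python3 -m creep '[[[0,0,0,0,0,0],[0,0,0,0,0,0],[0,0,0,0,0,0]]]'
```

```text
time: 3.57
tool_pos: [0.5129, 0.2788, 0.22]
tool_rot: [3.13, 0.006, 2.713]
contact_force: [0.1, -0.1, 0.5]
opening: 0.0249
time: 3.82
tool_pos: [0.5129, 0.2788, 0.2199]
tool_rot: [3.13, 0.006, 2.712]
contact_force: [-0.6, -0.1, 0.6]
opening: 0.0247
```

```bash
python3 -m creep '[[[0,0,20,0,0,0],[0,0,35,0,0,0],[0,0,35,0,0,0],[0,0,30,0,0,0],[0,0,0,0,0,0]]]'
```

```text
time: 4.23
tool_pos: [0.5099, 0.2781, 0.3364]
tool_rot: [-3.141, -0.007, 2.713]
contact_force: [1.1, 0.4, -5.8]
opening: 0.025
```

```bash
python3 -m creep '[[[10,-22,4,0,0,0],[15,-33,4,0,0,0],[15,-33,0,0,0,0],[15,-33,0,0,0,0],[15,-33,0,0,0,0]]]'
python3 -m creep '[[[15,-33,0,0,0,0],[15,-33,0,0,0,0],[15,-33,0,0,0,0],[15,-33,0,0,0,0],[0,0,0,0,0,0]]]'
```

```text
time: 4.65
tool_pos: [0.5766, 0.1261, 0.3368]
tool_rot: [-3.139, -0.019, 2.725]
contact_force: [-0.1, 0.7, -6.7]
opening: 0.0244
time: 5.07
tool_pos: [0.6385, -0.0187, 0.3227]
tool_rot: [-3.131, -0.032, 2.721]
contact_force: [-0.7, 0.5, -6.5]
opening: 0.0247
```

```bash
python3 -c "
from h import *
a=snap('top','t2.png');b=snap('scene');s=robot.observe();print(s['tool_pos'],s['tool_rot'],s['contact_force'])"
```

```text
[ 0.63657038 -0.01398801  0.3220621 ] [-3.13315855 -0.0384526   2.72302279] [-0.59124316  0.283698   -5.83213   ]
```

```bash
cat > d.py <<'E'
import sys
from h import *
from scipy.spatial.transform import Rotation as R
x,y,z,yaw=map(float,sys.argv[1:5]); s=robot.observe()
C=R.from_euler('xyz',s['tool_rot']); T=R.from_euler('xyz',[np.pi,0,np.radians(yaw)])
print('d',((np.array([x,y,z])-s['tool_pos'])*1000).round(1),(T*C.inv()).as_rotvec(degrees=True).round(1),'F',np.round(s['contact_force'],1),s['opening'])
E
python3 -m creep '[[[15,-28,4,-0.4,-2,0],[18,-32,4,0,0,0],[1,-4,0,0,0,0],[0,0,0,0,0,0]]]'; python3 d.py .673 -.082 .32 155.4
```

```text
time: 5.5
tool_pos: [0.6697, -0.0741, 0.3228]
tool_rot: [-3.141, -0.016, 2.729]
contact_force: [-0.0, 0.0, -6.4]
opening: 0.0246
d [ 3.3 -7.9 -2.8] [-0.4 -0.8 -1. ] F [-0.   0.  -6.4] 0.02462886939882595
```

```bash
python3 -m creep '[[[3,-8,-10,-0.4,-0.8,0],[0,0,-12,0,0,0],[0,0,0,0,0,0]]]'; python3 d.py .673 -.082 .285 155.4; python3 - <<'E'
from h import *
b=snap('scene');s=robot.observe();p=s['tool_pos']
cv2.imwrite('pics/w2.png',cv2.resize(b[140:250,235:355],None,fx=5,fy=5,interpolation=cv2.INTER_CUBIC))
print(5*(proj('scene',[p[0],p[1],p[2]-.22])-[235,140]),5*(proj('scene',[.672,-.082,.057])-[235,140]))
E
```

```text
time: 5.75
tool_pos: [0.6716, -0.0781, 0.297]
tool_rot: [-3.141, -0.005, 2.732]
contact_force: [-1.5, -0.5, -6.8]
opening: 0.0245
d [  1.4  -3.9 -12. ] [-0.1 -0.3 -1.1] F [-1.5 -0.5 -6.8] 0.02448776944426977
[307.06311212 347.26715139] [301.73154423 368.28025446]
```

View pics/w2.png

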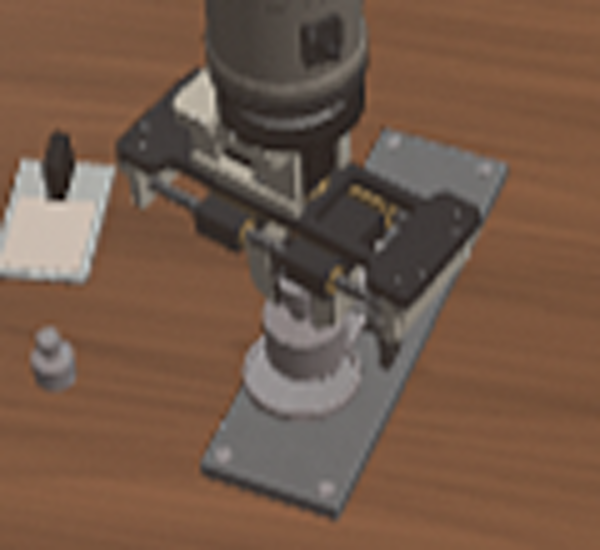

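```bash
python3 -m creep '[[[1,-3,-10,0,0,0],[0,-1,-6,0,0,0],[0,0,0,0,0,0]]]'; python3 d.py .673 -.082 .265 155.4;python3 -m creep '[[[0,0,-6,0,0,0],[0,0,-4,0,0,0],[0,0,0,0,0,0]]]'; python3 d.py .673 -.082 .265 155.4
```

```text
time: 6.05
tool_pos: [0.6726, -0.0791, 0.2815]
tool_rot: [3.142, -0.004, 2.736]
contact_force: [0.1, 0.7, -6.8]
opening: 0.0249
d [  0.4  -2.9 -16.5] [-0.1 -0.2 -1.3] F [ 0.1  0.7 -6.8] 0.024900993216648726
time: 6.3
tool_pos: [0.673, -0.0787, 0.2723]
tool_rot: [3.141, -0.001, 2.736]
contact_force: [0.5, 0.1, -4.5]
opening: 0.025
d [ 0.  -3.3 -7.3] [-0.  -0.  -1.4] F [ 0.5  0.1 -4.5] 0.024968759197316927
```

Contact is beginning (2 N taken). Continuing down.

```bash
python3 -m creep '[[[0,-2,-5,0,0,0],[0,0,-3,0,0,0],[0,0,0,0,0,0],[0,0,0,0,0,0]]]'; python3 d.py .673 -.082 .265 155.4;python3 -m creep '[[[0,0,-4,0,0,0],[0,0,0,0,0,0],[0,0,0,0,0,0]]]'; python3 d.py .673 -.082 .265 155.4
```

```text
time: 6.63
tool_pos: [0.6741, -0.08, 0.2674]
tool_rot: [3.137, 0.005, 2.736]
contact_force: [-0.2, 1.3, -1.1]
opening: 0.0245
d [-1.1 -2.  -2.4] [-0.1  0.4 -1.4] F [-0.2  1.3 -1.1] 0.024533644139333254
time: 6.88
tool_pos: [0.6746, -0.0804, 0.2659]
tool_rot: [3.137, 0.01, 2.736]
contact_force: [-1.6, 1.2, -0.3]
opening: 0.0248
d [-1.6 -1.6 -0.9] [ 0.   0.6 -1.4] F [-1.6  1.2 -0.3] 0.02478671954874759
```

```bash
python3 -m creep '[[[0,0,-1,0,0,0],[0,0,0,0,0,0],[0,0,0,0,0,0],[0,0,0,0,0,0],[0,0,0,0,0,0]]]' 0; python3 -m creep '[[[0,0,0,0,0,0],[0,0,0,0,0,0],[0,0,0,0,0,0],[0,0,0,0,0,0]]]'; python3 d.py .673 -.082 .265 155.4;python3 -m creep '[[[0,0,25,0,0,0],[0,0,35,0,0,0],[0,0,35,0,0,0],[0,0,0,0,0,0]]]'; python3 d.py .509 -.2835 .36 184.7
```

```text
time: 7.3
tool_pos: [0.6747, -0.0811, 0.2644]
tool_rot: [3.138, 0.012, 2.736]
contact_force: [0.5, -0.3, -0.3]
opening: 0.0456
time: 7.63
tool_pos: [0.6747, -0.0814, 0.2641]
tool_rot: [3.139, 0.011, 2.736]
contact_force: [-1.0, 0.4, -0.2]
opening: 0.0461
d [-1.7 -0.6  0.9] [ 0.1  0.7 -1.4] F [-1.   0.4 -0.2] 0.04609424277398788
time: 7.97
tool_pos: [0.6735, -0.0811, 0.3593]
tool_rot: [3.14, 0.004, 2.736]
contact_force: [0.9, -0.5, 0.3]
opening: 0.0462
d [-164.5 -202.4    0.7] [-0.1  0.2 28. ] F [ 0.9 -0.5  0.3] 0.04620581848702833
```

```bash
python3 - <<'E'
from h import *
print('jar lid top',atz('top',467,213,.09),atz('scene',198,173,.09),'pen',atz('top',455,258,.005),'small',atz('top',401,192,.035))
a=snap('top');b=snap('scene')
g=lambda im,u,v:cv2.resize(im[v-40:v+40,u-40:u+40],None,fx=4.8,fy=4.8,interpolation=cv2.INTER_CUBIC)
cv2.imwrite('pics/c3.png',np.hstack([g(a,445,220),g(b,215,185)]))
E
python3 -m creep '[[[-23,-29,2,0,0,5],[-27,-33,2,0,0,5],[-27,-33,0,0,0,5],[-27,-33,0,0,0,5],[-27,-33,0,0,0,5]]]'; python3 d.py .509 -.2835 .36 184.7
```

```text
jar lid top [ 0.58357206 -0.40543573  0.09      ] [ 0.59826064 -0.40333915  0.09      ] pen [ 0.46408981 -0.39169566  0.005     ] small [ 0.65789173 -0.23892611  0.035     ]
time: 8.48
tool_pos: [0.5418, -0.2351, 0.3488]
tool_rot: [3.135, -0.013, -3.081]
contact_force: [1.3, -1.8, 1.2]
opening: 0.0458
d [-32.8 -48.4  11.2] [-0.3 -0.8  1.3] F [ 1.3 -1.8  1.2] 0.04576094819905486
```

View pics/c3.png

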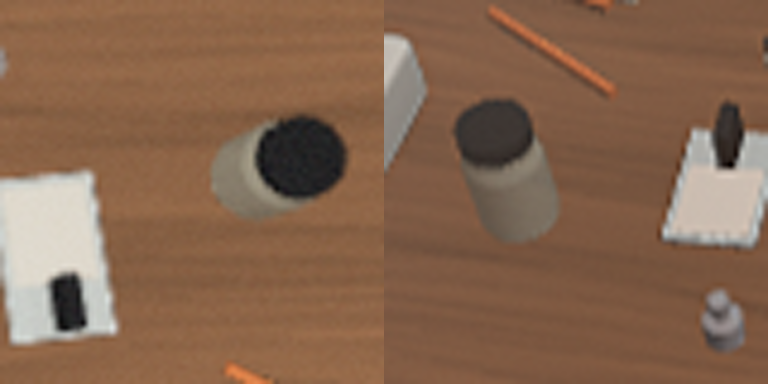

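```bash
python3 -m creep '[[[-15,-24,5,-0.3,-0.8,1],[-16,-24,0,0,0,0],[0,0,0,0,0,0]]]'; python3 d.py .509 -.2835 .188 184.7
```

```text
time: 8.73
tool_pos: [0.5035, -0.2896, 0.349]
tool_rot: [3.138, -0.008, -3.063]
contact_force: [0.3, -0.1, -0.6]
opening: 0.0462
d [   5.5    6.1 -161. ] [-0.2 -0.5  0.2] F [ 0.3 -0.1 -0.6] 0.04615414755937202
```

```bash
python3 -m creep '[[[5,6,-25,-0.2,-0.5,0],[0,0,-35,0,0,0],[0,0,-30,0,0,0],[0,0,-18,0,0,0],[0,0,0,0,0,0]]]'; python3 d.py .509 -.2835 .230 184.7; python3 -m creep '[[[0,0,0,0,0,0],[0,0,0,0,0,0]]]'; python3 d.py .509 -.2835 .230 184.7
python3 - <<'E'
from h import *
b=snap('scene')
cv2.imwrite('pics/c4.png',np.hstack([cv2.resize(b[130:210,200:290],None,fx=5,fy=5,interpolation=cv2.INTER_CUBIC),cv2.resize(b[170:250,260:325],None,fx=5,fy=5,interpolation=cv2.INTER_CUBIC)]))
E
```

```text
time: 9.15
tool_pos: [0.5055, -0.2837, 0.2331]
tool_rot: [3.139, -0.002, -3.07]
contact_force: [-1.8, 0.3, -0.8]
opening: 0.046
d [ 3.5  0.2 -3.1] [-0.1 -0.1  0.6] F [-1.8  0.3 -0.8] 0.04595896050343573
time: 9.32
tool_pos: [0.5054, -0.2827, 0.2313]
tool_rot: [3.135, -0.006, -3.07]
contact_force: [-0.3, 0.2, 0.0]
opening: 0.0459
d [ 3.6 -0.8 -1.3] [-0.3 -0.4  0.6] F [-0.3  0.2  0. ] 0.04591180128835459
```

View pics/c4.png

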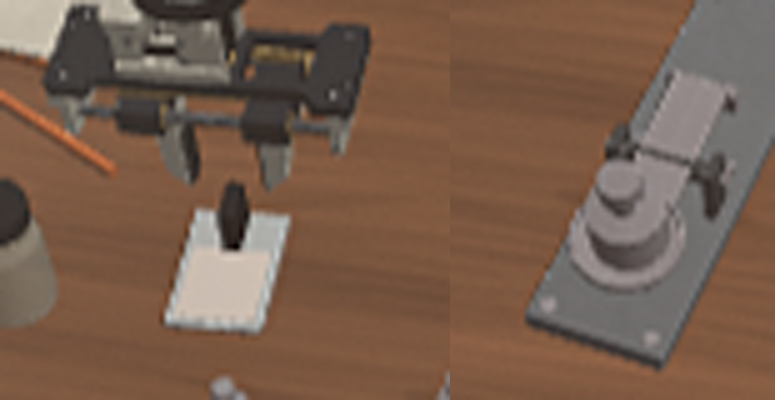

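The jaws straddle the rib (tips at crop (190,182) and (272,187), rib at (234,187)). The weight stands in the dish and the clip is open. Going down to grip.

```bash
python3 -m creep '[[[3,-1,-18,-0.3,-0.4,0.5],[0,0,-14,0,0,0],[0,0,-6,0,0,0],[0,0,0,0,0,0],[0,0,0,0,0,0]]]'; python3 d.py .509 -.2835 .188 184.7
```

```text
time: 9.78
tool_pos: [0.5112, -0.2846, 0.1997]
tool_rot: [-3.133, 0.011, -3.06]
contact_force: [1.0, 0.2, -0.7]
opening: 0.0459
d [ -2.2   1.1 -11.7] [0.5 0.7 0. ] F [ 1.   0.2 -0.7] 0.04586327185621994
```

```bash
python3 -m creep '[[[-2,1,-8,0.5,0.7,0],[0,0,-3,0,0,0],[0,0,0,0,0,0]]]'; python3 d.py .509 -.2835 .188 184.7
```

```text
time: 10.03
tool_pos: [0.5097, -0.284, 0.1908]
tool_rot: [-3.14, 0.002, -3.06]
contact_force: [-1.0, 0.9, 0.2]
opening: 0.046
d [-0.7  0.5 -2.8] [0.1 0.1 0. ] F [-1.   0.9  0.2] 0.04601594620134455
```

```bash
python3 -m creep '[[[0,0,-2,0,0,0],[0,0,0,0,0,0],[0,0,0,0,0,0],[0,0,0,0,0,0],[0,0,0,0,0,0]]]' 1 50; python3 -m creep '[[[0,0,0,0,0,0],[0,0,0,0,0,0],[0,0,0,0,0,0],[0,0,0,0,0,0],[0,0,0,0,0,0]]]'; python3 d.py .509 -.2835 .188 184.7; python3 -m creep '[[[0,0,15,0,0,0],[0,0,30,0,0,0],[0,0,30,0,0,0],[0,0,0,0,0,0]]]'; python3 d.py .509 -.2835 .26 184.7
```

```text
time: 10.45
tool_pos: [0.5098, -0.2841, 0.1892]
tool_rot: [-3.14, 0.003, -3.06]
contact_force: [0.6, -0.4, -0.8]
opening: 0.0175
time: 10.87
tool_pos: [0.5099, -0.2842, 0.1893]
tool_rot: [-3.139, 0.003, -3.06]
contact_force: [0.2, -1.1, -0.8]
opening: 0.0115
d [-0.9  0.7 -1.3] [0.1 0.2 0. ] F [ 0.2 -1.1 -0.8] 0.011543087867147849
time: 11.2
tool_pos: [0.5088, -0.2835, 0.2642]
tool_rot: [3.139, -0.003, -3.06]
contact_force: [1.0, -0.5, 0.3]
opening: 0.0113
d [ 0.2 -0.  -4.2] [-0.1 -0.2  0. ] F [ 1.  -0.5  0.3] 0.0112708853244873
```

```bash
python3 -m creep '[[[-8,25,4,0,0,-3],[-9,33,2,0,0,-3],[-9,33,0,0,0,-3],[-9,33,0,0,0,-3],[-9,33,0,0,0,-3]]]'; python3 d.py .4384 -.0383 .26 169.4;  python3 -m creep '[[[-9,33,0,0,0,0],[-9,33,0,0,0,0],[0,0,0,0,0,0]]]'; python3 d.py .4384 -.0383 .26 169.4
```

```text
time: 11.62
tool_pos: [0.4636, -0.1277, 0.271]
tool_rot: [-3.138, 0.005, 2.943]
contact_force: [1.3, 0.5, -0.1]
opening: 0.0117
d [-25.2  89.4 -11. ] [0.2 0.2 0.8] F [ 1.3  0.5 -0.1] 0.011737425329760279
time: 11.87
tool_pos: [0.4413, -0.0545, 0.2697]
tool_rot: [-3.14, -0.0, 2.941]
contact_force: [-1.9, 0.2, 0.1]
opening: 0.0117
d [-2.9 16.2 -9.7] [ 0.1 -0.   0.9] F [-1.9  0.2  0.1] 0.011652188737829422
```

```bash
python3 -m creep '[[[-3,17,-10,0,0,0.9],[0,0,-20,0,0,0],[0,0,-14,0,0,0],[0,0,0,0,0,0],[0,0,0,0,0,0]]]'; python3 d.py .4384 -.0383 .206 169.4
python3 - <<'E'
from h import *
a=snap('top');b=snap('scene')
cv2.imwrite('pics/c5.png',np.hstack([cv2.resize(a[165:280,300:375],None,fx=5,fy=5,interpolation=cv2.INTER_CUBIC),cv2.resize(b[145:260,265:345],None,fx=5,fy=5,interpolation=cv2.INTER_CUBIC)]))
E
```

```text
time: 12.28
tool_pos: [0.4373, -0.034, 0.2245]
tool_rot: [-3.14, 0.002, 2.964]
contact_force: [0.6, 0.3, -1.6]
opening: 0.012
d [  1.1  -4.3 -18.5] [ 0.1  0.1 -0.4] F [ 0.6  0.3 -1.6] 0.012020172658984618
```

View pics/c5.png

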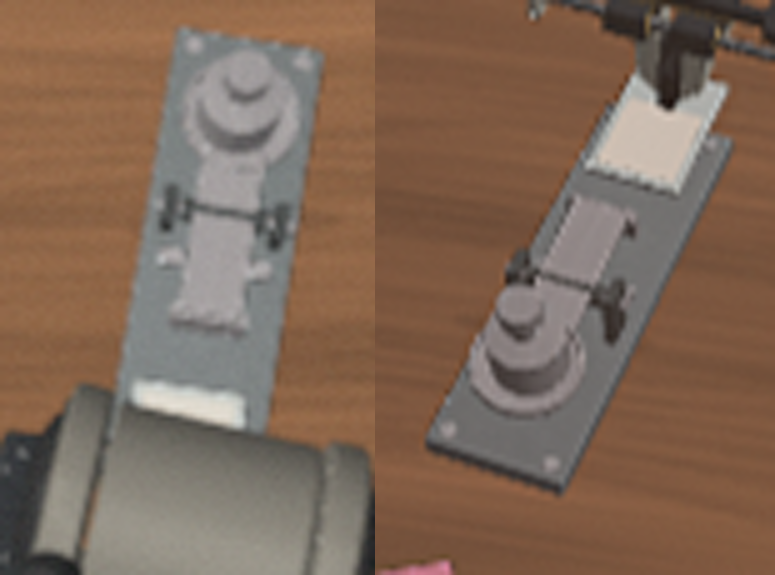

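The top view shows the plate about 4 mm left of centre (gaps 12 vs 25 crop px), which agrees with the computed residual. The front edge is clear of the nose, so I correct and lay it down.

```bash
python3 -m creep '[[[1,-4,-10,0,0,-0.4],[0,0,-5,0,0,0],[0,0,0,0,0,0],[0,0,0,0,0,0]]]'; python3 d.py .4384 -.0383 .2043 169.4;
```

```text
time: 12.72
tool_pos: [0.4395, -0.0399, 0.2103]
tool_rot: [-3.139, 0.007, 2.954]
contact_force: [0.9, 0.1, -1.0]
opening: 0.0121
d [-1.1  1.6 -6. ] [0.2 0.4 0.2] F [ 0.9  0.1 -1. ] 0.012102968748999096
```

```bash
python3 -m creep '[[[0,1,-3,0.2,0.4,0.2],[0,0,-2,0,0,0],[0,0,0,0,0,0],[0,0,0,0,0,0]]]'; python3 d.py .4384 -.0383 .2043 169.4;
```

```text
time: 13.05
tool_pos: [0.4397, -0.0391, 0.2051]
tool_rot: [3.142, -0.001, 2.957]
contact_force: [-0.2, 0.0, -1.8]
opening: 0.0116
d [-1.3  0.8 -0.8] [-0. -0. -0.] F [-0.2  0.  -1.8] 0.011622611089163197
```

```bash
python3 -m creep '[[[12,-2,-1,0,0,0],[17,-3,0,0,0,0],[17,-3,0,0,0,0],[0,0,0,0,0,0]]]'; python3 d.py .5053 -.0508 .2043 169.4
```

```text
time: 13.38
tool_pos: [0.4832, -0.046, 0.2056]
tool_rot: [3.141, -0.011, 2.958]
contact_force: [1.2, -0.7, -0.9]
opening: 0.0118
d [22.1 -4.8 -1.3] [-0.1 -0.6 -0.1] F [ 1.2 -0.7 -0.9] 0.011836320481767453
```

```bash
python3 -m creep '[[[10,-2,-1,-0.1,-0.6,0],[6,-2,0,0,0,0],[0,0,0,0,0,0]]]'; python3 d.py .5053 -.0508 .2043 169.4;  python3 -m creep '[[[4,-1,0,0,0,0],[0,0,0,0,0,0],[0,0,0,0,0,0]]]'; python3 d.py .5053 -.0508 .2043 169.4
```

```text
time: 13.63
tool_pos: [0.4986, -0.0497, 0.2044]
tool_rot: [3.141, -0.002, 2.959]
contact_force: [0.4, -0.2, -0.7]
opening: 0.0116
d [ 6.7 -1.1 -0.1] [-0.1 -0.1 -0.1] F [ 0.4 -0.2 -0.7] 0.011551085004134853
time: 13.88
tool_pos: [0.5011, -0.0503, 0.2043]
tool_rot: [3.141, -0.005, 2.959]
contact_force: [-0.3, 0.3, 1.1]
opening: 0.0122
d [ 4.2 -0.5 -0. ] [-0.1 -0.3 -0.1] F [-0.3  0.3  1.1] 0.012212592049527422
```

```bash
for i in 1 2; do :; done; python3 -m creep '[[[3,-0.5,0,0,-0.2,0],[0,0,0,0,0,0],[0,0,0,0,0,0]]]'; python3 d.py .5053 -.0508 .2043 169.4;  python3 -m creep '[[[3,-0.5,0,0,0,0],[0,0,0,0,0,0],[0,0,0,0,0,0]]]'; python3 d.py .5053 -.0508 .2043 169.4
```

```text
time: 14.13
tool_pos: [0.5036, -0.0507, 0.2042]
tool_rot: [3.14, -0.002, 2.959]
contact_force: [-0.3, -0.0, -1.4]
opening: 0.0112
d [ 1.7 -0.1  0.1] [-0.1 -0.1 -0.1] F [-0.3 -0.  -1.4] 0.011232159548796148
time: 14.38
tool_pos: [0.5062, -0.0511, 0.2042]
tool_rot: [3.14, -0.004, 2.959]
contact_force: [-1.0, 0.4, 0.7]
opening: 0.0114
d [-0.9  0.3  0.1] [-0.1 -0.2 -0.1] F [-1.   0.4  0.7] 0.011407858695736637
```

No firm stop contact yet. I continue in small steps.

```bash
python3 -m creep '[[[2,-0.4,0,0,0,0],[0,0,0,0,0,0],[0,0,0,0,0,0]]]';  python3 -m creep '[[[2,-0.4,0,0,0,0],[0,0,0,0,0,0],[0,0,0,0,0,0]]]'; python3 -m creep '[[[0,0,0,0,0,0]]]'
```

```text
time: 14.63
tool_pos: [0.5071, -0.0512, 0.2046]
tool_rot: [3.14, -0.008, 2.959]
contact_force: [-1.7, -0.2, 0.3]
opening: 0.0117
time: 14.88
tool_pos: [0.508, -0.0512, 0.2048]
tool_rot: [3.14, -0.013, 2.959]
contact_force: [-2.0, 0.7, 2.2]
opening: 0.0114
time: 14.97
tool_pos: [0.508, -0.0513, 0.2049]
tool_rot: [3.14, -0.013, 2.959]
contact_force: [-3.0, -0.4, 2.3]
opening: 0.0115
```

```bash
python3 -m creep '[[[3,-0.5,0,0,-0.5,0],[0,0,0,0,0,0],[0,0,0,0,0,0]]]';  python3 -m creep '[[[0,0,0,0,0,0]]]'
python3 - <<'E'
from h import *
a=snap('top');b=snap('scene')
cv2.imwrite('pics/c6.png',np.hstack([cv2.resize(a[165:280,300:375],None,fx=5,fy=5,interpolation=cv2.INTER_CUBIC),cv2.resize(b[145:260,265:345],None,fx=5,fy=5,interpolation=cv2.INTER_CUBIC)]))
E
```

```text
time: 15.22
tool_pos: [0.5082, -0.0513, 0.2046]
tool_rot: [3.138, -0.014, 2.959]
contact_force: [-2.2, -0.3, 2.6]
opening: 0.0116
time: 15.3
tool_pos: [0.5082, -0.0514, 0.2046]
tool_rot: [3.138, -0.014, 2.959]
contact_force: [-2.2, 1.1, 2.6]
opening: 0.0116
```

View pics/c6.png

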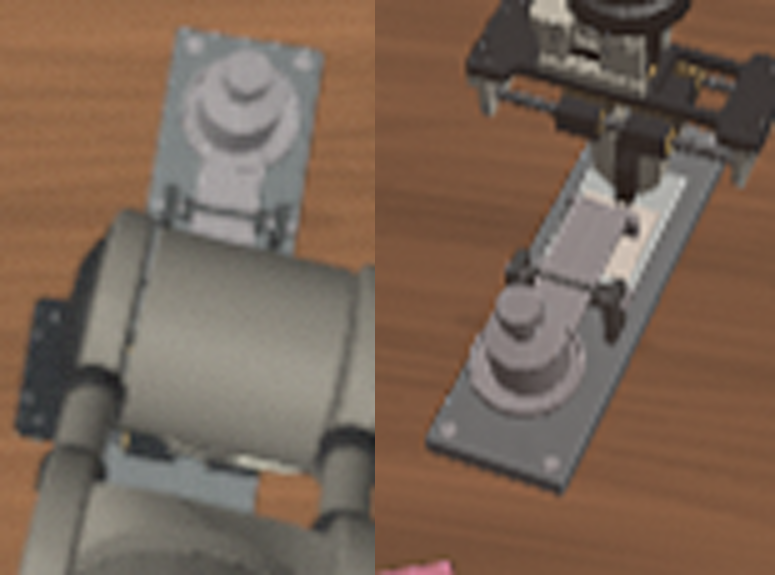

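The plate lies under the nose. The last 3 mm commanded gave only 0.2 mm of motion with force rising, at the predicted home, so it is against the stops. Releasing.

```bash
python3 -m creep '[[[0,0,0,0,0,0],[0,0,0,0,0,0],[0,0,0,0,0,0],[0,0,0,0,0,0],[0,0,0,0,0,0]]]' 0; python3 -m creep '[[[-1,0,10,0,0,0],[0,0,25,0,0,0],[0,0,35,0,0,0],[0,0,35,0,0,0],[0,0,0,0,0,0]]]'; python3 -m creep '[[[-20,20,25,0,0,0],[-30,30,25,0,0,0],[-30,30,0,0,0,0],[-20,30,0,0,0,0],[0,0,0,0,0,0]]]'
python3 - <<'E'
from h import *
a=snap('top');b=snap('scene')
cv2.imwrite('pics/c7.png',np.hstack([cv2.resize(a[165:280,300:375],None,fx=5,fy=5,interpolation=cv2.INTER_CUBIC),cv2.resize(b[145:260,265:345],None,fx=5,fy=5,interpolation=cv2.INTER_CUBIC)]))
E
```

```text
time: 15.82
tool_pos: [0.5094, -0.0515, 0.204]
tool_rot: [3.138, -0.011, 2.959]
contact_force: [-0.3, -0.0, 0.0]
opening: 0.0406
time: 16.23
tool_pos: [0.5071, -0.0513, 0.3133]
tool_rot: [3.138, -0.017, 2.959]
contact_force: [1.3, -0.5, 0.5]
opening: 0.0463
time: 16.65
tool_pos: [0.4066, 0.0573, 0.3649]
tool_rot: [3.136, -0.012, 2.954]
contact_force: [0.2, 0.3, -1.6]
opening: 0.0457
```

View pics/c7.png

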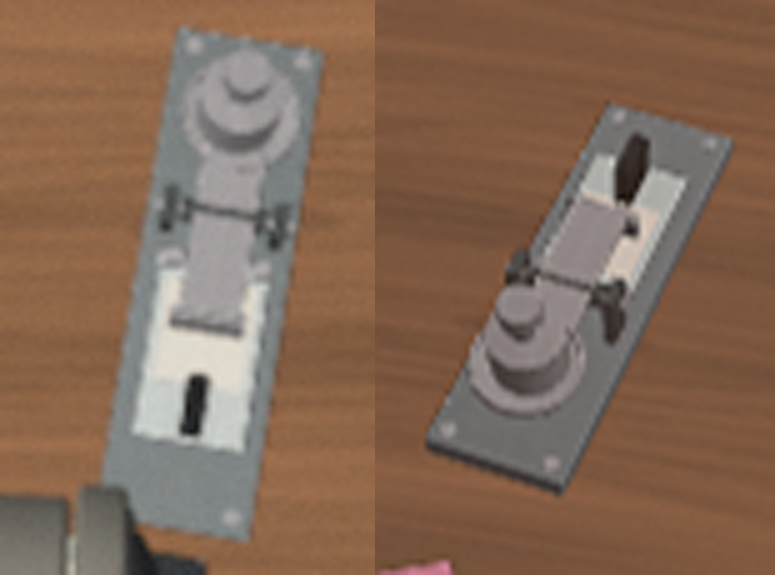

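The plate is home and centred (stops at crop (170,258) and (262,270), its edge against them), and the weight still holds the clip open. Now I locate the knob to take the weight off.

```bash
python3 - <<'E'
from h import *
print(atz('top',348.8,179,.112),atz('scene',293.8,205.6,.108))
E
python3 d.py .678 -.082 .36 155.4
python3 -m creep '[[[30,-18,5,0,0,-3],[35,-18,0,0,0,-3],[35,-18,0,0,0,-3],[35,-18,0,0,0,-3],[35,-18,0,0,0,-3]]]'; python3 d.py .678 -.082 .36 155.4
```

```text
[ 0.68145717 -0.08116466  0.112     ] [ 0.68176463 -0.08219928  0.108     ]
d [ 268.6 -136.9   -4.9] [ -0.4  -0.4 -13.8] F [ 0.2 -0.4  0.1] 0.04575261255596389
time: 17.17
tool_pos: [0.582, -0.0399, 0.3708]
tool_rot: [3.138, -0.01, 2.685]
contact_force: [0.5, 0.6, -0.7]
opening: 0.0454
d [ 96.  -42.1 -10.8] [-0.4 -0.4  1.6] F [ 0.5  0.6 -0.7] 0.04540158889359197
```

```bash
python3 -m creep '[[[35,-14,0,0,0,5],[38,-14,-2,0,0,5],[35,-14,-2,0.4,2,5],[8,-3,0,0.7,3.5,0],[0,0,0,0,0,0]]]'
cat > d2.py <<'E'
import sys
from h import *
from scipy.spatial.transform import Rotation as R
x,y,z=map(float,sys.argv[1:4]); s=robot.observe()
C=R.from_euler('xyz',s['tool_rot']); T=R.from_rotvec([1.1,5.9,0],degrees=True)*R.from_euler('xyz',[np.pi,0,np.radians(169.4)])
print('d',((np.array([x,y,z])-s['tool_pos'])*1000).round(1),(T*C.inv()).as_rotvec(degrees=True).round(1),'F',np.round(s['contact_force'],1),s['opening'])
E
python3 d2.py .6973 -.0846 .264
```

```text
time: 17.58
tool_pos: [0.7074, -0.1003, 0.3603]
tool_rot: [3.141, -0.109, 2.944]
contact_force: [0.6, 0.8, -0.2]
opening: 0.0459
d [-10.1  15.7 -96.3] [-0.1 -0.2  0.7] F [ 0.6  0.8 -0.2] 0.045860495129828975
```

```bash
python3 -m creep '[[[-10,15,-10,0,0,0.7],[0,0,-30,0,0,0],[0,0,-10,0,0,0],[0,0,0,0,0,0],[0,0,0,0,0,0]]]'; python3 d2.py .6973 -.0846 .264
python3 - <<'E'
from h import *
b=snap('scene')
cv2.imwrite('pics/c8.png',cv2.resize(b[145:245,245:345],None,fx=5,fy=5,interpolation=cv2.INTER_CUBIC))
E
```

```text
time: 18.0
tool_pos: [0.6972, -0.0909, 0.3057]
tool_rot: [-3.141, -0.104, 2.949]
contact_force: [-0.8, -1.1, -0.4]
opening: 0.0458
d [  0.1   6.3 -41.7] [0.  0.  0.4] F [-0.8 -1.1 -0.4] 0.045826092321880965
```

View pics/c8.png

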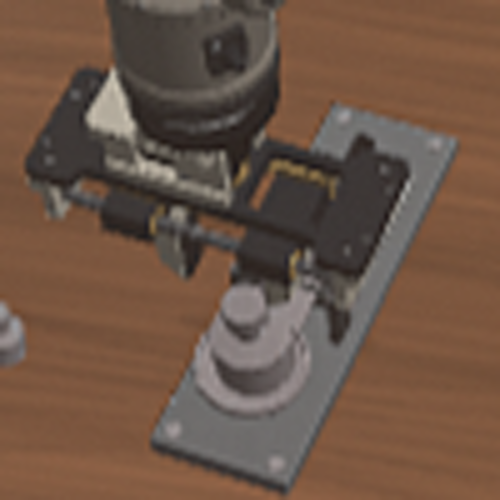

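The fingers are short of the knob in y by the computed 6 mm (fingers around x 178–255, knob at 243). I correct, open a bit wider and descend.

```bash
python3 -m creep '[[[0,7,-2,0,0,0.4],[0,0,0,0,0,0],[0,0,-8,0,0,0],[0,0,-14,0,0,0],[0,0,0,0,0,0]]]' -0.4; python3 d2.py .6973 -.0846 .264
```

```text
time: 18.47
tool_pos: [0.698, -0.0832, 0.2874]
tool_rot: [-3.14, -0.092, 2.957]
contact_force: [-0.1, 0.1, -0.3]
opening: 0.0644
d [ -0.7  -1.4 -23.4] [ 0.2  0.7 -0. ] F [-0.1  0.1 -0.3] 0.06438308403596223
```

```bash
python3 -m creep '[[[0,-1,-10,0.2,0.7,0],[0,0,-8,0,0,0],[0,0,-3,0,0,0],[0,0,0,0,0,0],[0,0,0,0,0,0]]]'; python3 d2.py .6973 -.0846 .264
```

```text
time: 18.88
tool_pos: [0.6983, -0.0841, 0.2655]
tool_rot: [-3.142, -0.104, 2.958]
contact_force: [-0.1, -0.3, 0.1]
opening: 0.0644
d [-1.  -0.5 -1.5] [ 0.   0.  -0.1] F [-0.1 -0.3  0.1] 0.06441491280929856
```

```bash
python3 -m creep '[[[-1,0,-1,0,0,0],[0,0,0,0,0,0],[0,0,0,0,0,0],[0,0,0,0,0,0],[0,0,0,0,0,0]]]' 1 40; python3 -m creep '[[[0,0,0,0,0,0],[0,0,0,0,0,0],[0,0,0,0,0,0],[0,0,0,0,0,0],[0,0,0,0,0,0]]]';python3 -m creep '[[[0,0,0,0,0,0],[0,0,0,0,0,0],[0,0,0,0,0,0],[0,0,0,0,0,0]]]'; python3 d2.py .6973 -.0846 .264
```

```text
time: 19.3
tool_pos: [0.6974, -0.0843, 0.2656]
tool_rot: [-3.141, -0.103, 2.957]
contact_force: [0.4, -0.9, -0.9]
opening: 0.0359
time: 19.72
tool_pos: [0.6974, -0.0842, 0.2659]
tool_rot: [3.142, -0.102, 2.957]
contact_force: [-0.3, -0.3, -0.3]
opening: 0.0249
time: 20.05
tool_pos: [0.6975, -0.0842, 0.2659]
tool_rot: [3.142, -0.102, 2.957]
contact_force: [0.4, 0.8, -1.0]
opening: 0.0249
d [-0.2 -0.4 -1.9] [ 0.   0.2 -0. ] F [ 0.4  0.8 -1. ] 0.02485453875923914
```

```bash
python3 -m creep '[[[0,0,4,0,0,0],[0,0,5,0,0,0],[0,0,6,0,0,0],[0,0,6,0,0,0],[0,0,8,0,0,0]]]'; python3 -m creep '[[[0,0,15,0,0,0],[0,0,20,0,0,0],[0,0,20,-1.1,-5.9,0],[0,0,0,0,0,0]]]'; python3 d.py .5 .15 .34 169.4
python3 - <<'E'
from h import *
b=snap('scene')
cv2.imwrite('pics/c9.png',cv2.resize(b[125:245,235:345],None,fx=5,fy=5,interpolation=cv2.INTER_CUBIC))
E
```

```text
time: 20.47
tool_pos: [0.6965, -0.0841, 0.2919]
tool_rot: [3.141, -0.111, 2.957]
contact_force: [-0.9, -0.6, -6.1]
opening: 0.0249
time: 20.8
tool_pos: [0.6962, -0.084, 0.3501]
tool_rot: [3.141, -0.006, 2.958]
contact_force: [-0.1, -0.3, -4.3]
opening: 0.0247
d [-196.2  234.   -10.1] [-0.1 -0.4 -0.1] F [-0.1 -0.3 -4.3] 0.02467814580696963
```

```bash
python3 -m creep '[[[-18,22,3,0,0,0],[-25,30,2,0,0,0],[-25,30,0,0,0,0],[-25,30,0,0,0,0],[-25,30,0,0,0,0]]]'; python3 -m creep '[[[-25,30,0,0,0,0],[-25,30,0,0,0,0],[-25,30,0,0,0,0],[0,0,0,0,0,0]]]';python3 d.py .5 .15 .26 169.4
```

```text
time: 21.27
tool_pos: [0.5733, 0.0546, 0.3439]
tool_rot: [-3.137, -0.041, 2.946]
contact_force: [1.0, 0.1, -5.3]
opening: 0.0248
time: 21.6
tool_pos: [0.487, 0.1518, 0.3388]
tool_rot: [-3.131, -0.07, 2.949]
contact_force: [1.2, -0.5, -8.2]
opening: 0.025
d [ 13.   -1.8 -78.8] [-0.1 -4.   0.4] F [ 1.2 -0.5 -8.2] 0.024951975772247614
```

```bash
python3 -m creep '[[[0,0,-10,-0.1,-4,0],[0,0,-25,0,0,0],[0,0,-25,0,0,0],[0,0,-15,0,0,0],[0,0,0,0,0,0]]]';python3 d.py .49 .15 .235 169.4
```

```text
time: 22.02
tool_pos: [0.4823, 0.1544, 0.259]
tool_rot: [-3.135, -0.017, 2.957]
contact_force: [-1.4, 0.2, -6.5]
opening: 0.0249
d [  7.7  -4.4 -24. ] [ 0.2 -1.  -0. ] F [-1.4  0.2 -6.5] 0.024934846862732132
```

```bash
python3 -m creep '[[[0,0,-14,0.2,-1,0],[0,0,-9,0,0,0],[0,0,-4,0,0,0],[0,0,0,0,0,0],[0,0,0,0,0,0]]]';python3 d.py .49 .15 .22 169.4; python3 -m creep '[[[0,0,-3,0,0,0],[0,0,0,0,0,0],[0,0,0,0,0,0]]]'; python3 d.py .49 .15 .22 169.4
```

```text
time: 22.43
tool_pos: [0.4824, 0.1538, 0.2304]
tool_rot: [-3.137, -0.012, 2.957]
contact_force: [-0.1, -0.3, -6.7]
opening: 0.025
d [  7.6  -3.8 -10.4] [ 0.1 -0.7 -0. ] F [-0.1 -0.3 -6.7] 0.02496416327616269
time: 22.68
tool_pos: [0.4832, 0.1538, 0.2289]
tool_rot: [-3.138, -0.01, 2.957]
contact_force: [0.2, 1.1, -5.9]
opening: 0.0249
d [ 6.8 -3.8 -8.9] [ 0.1 -0.6 -0. ] F [ 0.2  1.1 -5.9] 0.024886204118165126
```

```bash
python3 -m creep '[[[0,0,-4,0.1,-0.6,0],[0,0,0,0,0,0],[0,0,0,0,0,0]]]'; python3 -m creep '[[[0,0,-3,0,0,0],[0,0,0,0,0,0],[0,0,0,0,0,0]]]';  python3 -m creep '[[[0,0,-2,0,0,0],[0,0,0,0,0,0],[0,0,0,0,0,0]]]'; python3 d.py .49 .15 .22 169.4
```

```text
time: 22.93
tool_pos: [0.4835, 0.1538, 0.2256]
tool_rot: [3.14, 0.003, 2.957]
contact_force: [-0.2, -0.1, -6.0]
opening: 0.025
time: 23.18
tool_pos: [0.4836, 0.1541, 0.2247]
tool_rot: [3.139, 0.005, 2.957]
contact_force: [-0.4, 0.3, -6.7]
opening: 0.0248
time: 23.43
tool_pos: [0.4836, 0.1544, 0.2244]
tool_rot: [3.138, 0.007, 2.957]
contact_force: [0.6, 0.4, -6.5]
opening: 0.0251
d [ 6.4 -4.4 -4.4] [-0.1  0.4 -0. ] F [ 0.6  0.4 -6.5] 0.02511447587026976
```

```bash
python3 -m creep '[[[0,0,-4,0,0.4,0],[0,0,0,0,0,0],[0,0,0,0,0,0]]]'; python3 -m creep '[[[0,0,-4,0,0,0],[0,0,0,0,0,0],[0,0,0,0,0,0]]]';   python3 d.py .49 .15 .22 169.4
```

```text
time: 23.68
tool_pos: [0.4843, 0.1552, 0.2244]
tool_rot: [3.137, 0.004, 2.957]
contact_force: [0.1, 0.5, -5.5]
opening: 0.0252
time: 23.93
tool_pos: [0.4844, 0.1555, 0.2233]
tool_rot: [3.135, 0.006, 2.957]
contact_force: [0.1, -1.0, -6.1]
opening: 0.0246
d [ 5.6 -5.5 -3.3] [-0.3  0.4 -0. ] F [ 0.1 -1.  -6.1] 0.02462357756279815
```

```bash
python3 -m creep '[[[0,0,-5,-0.3,0.4,0],[0,0,-3,0,0,0],[0,0,0,0,0,0],[0,0,0,0,0,0]]]';   python3 d.py .49 .15 .22 169.4
```

```text
time: 24.27
tool_pos: [0.4849, 0.1565, 0.2217]
tool_rot: [3.139, 0.006, 2.957]
contact_force: [1.4, 0.5, -6.3]
opening: 0.025
d [ 5.1 -6.5 -1.7] [-0.1  0.3 -0. ] F [ 1.4  0.5 -6.3] 0.025018760912952732
```

```bash
python3 -m creep '[[[0,0,-5,0,0.3,0],[0,0,-4,0,0,0],[0,0,0,0,0,0]]]';   python3 d.py .49 .15 .22 169.4; python3 -m creep '[[[0,0,-5,0,0,0],[0,0,-3,0,0,0],[0,0,0,0,0,0]]]';   python3 d.py .49 .15 .22 169.4
```

```text
time: 24.52
tool_pos: [0.4857, 0.1568, 0.2201]
tool_rot: [3.138, 0.006, 2.958]
contact_force: [0.4, -0.7, -6.9]
opening: 0.025
d [ 4.3 -6.8 -0.1] [-0.1  0.4 -0.1] F [ 0.4 -0.7 -6.9] 0.024999117178017744
time: 24.77
tool_pos: [0.4866, 0.1569, 0.2185]
tool_rot: [3.136, 0.013, 2.959]
contact_force: [1.6, 0.1, -7.0]
opening: 0.025
d [ 3.4 -6.9  1.5] [-0.2  0.8 -0.1] F [ 1.6  0.1 -7. ] 0.024982314411442448
```

```bash
python3 - <<'E'
from h import *
b=snap('scene');p=robot.observe()['tool_pos']
w0=cv2.imread('pics/scene0.png').astype(int)
x,y=p[:2]
for z in(0,.036,.061,.07,):print(z,proj('scene',[x,y,z]).round(1))
u,v=proj('scene',[x,y,.0]).astype(int)
sat=lambda im:(im.max(2)-im.min(2))
S=sat(b.astype(int))
print('u',u-14,'v',v-26)
for r in range(v-26,v+14):print(r,''.join('%3d'%S[r,c] for c in range(u-14,u+15)))
E
```

```text
0 [379.7 190.2]
0.036 [381.1 182.9]
0.061 [382.  177.7]
0.07 [382.4 175.8]
u 365 v 164
164  67 67 66 70 31 25 27 28 31 31 25 16 15 12 11 11 10 11 12 12 12 11 13 14 12  7  8  7  8
165  40 48 58 67 12  8 13 20 25 28 32 27 32 25 23 13 12 12 10  9 12 10 11 13  8  7  7  7  7
166   8 13 26 46 11  5  6  6  5  9 18 18 26 22 29 43 34 20 18 13 10 10 11 11 11 10  9  8  9
167   1  3  1 14  8  5  7  7  7  6  5  4 16 10 25 61 58 52 47 39 32 21 17 14 13 14 12 12 11
168  46 30 24 11 10 11 11 10  8  7  7  5 37 21 34 65 68 67 62 59 58 54 38 26 26 25 19 16 14
169  68 63 41 15 13 15 14 13 10 11  9  5 44 17 22 38 49 58 66 68 68 71 38 19 18 25 16 27 25
170  65 70 32 12 11 12 14 15 13 14 13 13 33  4  3  9 14 19 27 39 59 58 17  4  5  9 10 21 18
171  64 68 40 15  8 11 11 12 13 13 12 17 32  9  6  3  1  1  1  7 26 16  6  6  7  6  7  6  5
172  62 64 57 49 49 38 17 11 14 13 14 14 25 10 24 55 43 18 11  3  1  3  5  7  8  7  7  6  8
173  60 60 63 64 66 59 52 23 11 12 12 14 13 10 28 45 25 13 11 17 35 23 12 12 11 10  9  8  8
174  64 63 62 63 62 64 70 29 12 13 12 13 13 10 12 16  8 10  8 15 33 23 15 14 14 14 12 10 11
1
[... 1966 characters left out ...]
64 65 59 60 44 42 50 51 56 66 63 63 61 62 63 63 62 62 60
197  58 58 57 56 57 57 57 59 60 60 61 62 62 63 65 65 64 64 63 62 61 62 61 62 61 61 63 63 61
198  59 59 59 58 58 58 58 58 57 58 57 58 58 58 58 59 60 60 61 61 62 62 59 61 60 60 60 60 61
199  58 59 59 59 59 59 60 60 60 60 60 59 59 57 55 55 56 56 57 56 57 59 58 58 59 58 59 57 59
200  56 57 57 57 57 58 59 59 60 60 60 60 59 59 59 57 58 57 57 56 56 56 55 55 56 56 57 57 58
201  61 61 60 59 58 58 58 58 57 57 56 56 58 58 57 59 58 60 60 59 58 58 56 57 57 58 57 56 56
202  61 61 61 61 61 62 61 61 60 59 57 56 57 57 56 57 57 56 57 59 59 59 59 60 59 59 60 59 57
203  60 60 61 61 60 60 61 62 62 62 62 61 60 59 59 58 58 58 58 56 57 56 58 57 58 58 59 58 59
```

```bash
python3 - <<'E'
from h import *
p=robot.observe()['tool_pos']
for z in(0,.005,.01,.02):print(z,proj('scene',[p[0]+.0236,p[1]+.004,z]).round(1))
# same measure for initial image
b=cv2.imread('pics/scene0.png').astype(int);S=b.max(2)-b.min(2)
print('init front-bottom pred',proj('scene',[.5129+.0236,.277+.004,0]));
for c in(414,416,418,420):print(c,S[200:215,c])
E
python3 -m creep '[[[0,0,-6,0,0,0],[0,0,-6,0,0,0],[0,0,0,0,0,0]]]';   python3 d.py .49 .15 .22 169.4
```

```text
0 [380.3 195.8]
0.005 [380.5 194.9]
0.01 [380.7 193.9]
0.02 [381.1 191.9]
init front-bottom pred [417.4964104  207.55656018]
414 [11 11 12 13 12 10  8 30 56 59 57 58 59 58 62]
416 [12 11 12 12 11 11 10  6 34 62 57 57 60 60 60]
418 [12 10 13 13 11 10 10  7 21 55 58 58 59 58 60]
420 [11 10 10 11 10 10  9 12 38 61 57 57 59 60 57]
time: 25.07
tool_pos: [0.4873, 0.1567, 0.2167]
tool_rot: [3.135, 0.019, 2.959]
contact_force: [-0.2, -0.6, -7.5]
opening: 0.025
d [ 2.7 -6.7  3.3] [-0.2  1.2 -0.2] F [-0.2 -0.6 -7.5] 0.025023105377468446
```

```bash
python3 -m creep '[[[0,0,0,0,0,0],[0,0,0,0,0,0]]]'; python3 -c "
from h import *
s=robot.observe();print(s['qpos'],s['qvel'],s['joint_efforts'],s['contact_force'],s['torque'])
b=snap('scene').astype(int);S=b.max(2)-b.min(2)
for c in(376,378,380,382):print(c,S[188:202,c])
p=s['tool_pos'];print(p,proj('scene',[p[0]+.0236,p[1]+.004,0]))"
```

```text
time: 25.23
tool_pos: [0.4873, 0.1565, 0.2159]
tool_rot: [3.135, 0.02, 2.959]
contact_force: [-0.1, 0.6, -6.0]
opening: 0.025
[ 1.61129605e-01  5.49455817e-01  1.79558582e+00 -6.56814595e-04
  7.75767228e-01 -1.22669397e+00] [-0.00300745  0.01766575  0.00958946  0.00025213 -0.01343054 -0.00072455] [ 8.11760151e-02 -5.01930070e+01 -1.85806131e+01 -5.18019078e-03
  6.19202829e-02  1.88593053e-04] [-0.07560938  0.60672024 -6.03666982] [0.04841072 0.05118495 0.00029032]
376 [10 11 11 10 10  7  7 39 66 62 57 59 60 58]
378 [10 10 10 10  9 10  7 12 45 64 58 56 59 59]
380 [ 9  8 10 10 10 10  8 12 43 66 60 55 58 59]
382 [10 10 10  9 10 10  7 20 49 65 60 56 57 59]
[0.4873405  0.15654903 0.2158885 ] [380.17098805 195.97492439]
```

```bash
python3 -m creep '[[[0,0,-4,-0.3,1.1,0],[0,0,-4,0,0,0],[0,0,0,0,0,0]]]';   python3 d.py .49 .15 .22 169.4; python3 -m creep '[[[0,0,-3,0,0,0],[0,0,-3,0,0,0],[0,0,0,0,0,0]]]';   python3 d.py .49 .15 .22 169.4
```

```text
time: 25.53
tool_pos: [0.4899, 0.1574, 0.2162]
tool_rot: [3.14, 0.01, 2.959]
contact_force: [-0.1, 0.6, -6.4]
opening: 0.025
d [ 0.1 -7.4  3.8] [ 0.   0.6 -0.2] F [-0.1  0.6 -6.4] 0.025004274998864665
time: 25.78
tool_pos: [0.4902, 0.1576, 0.2157]
tool_rot: [3.14, 0.012, 2.96]
contact_force: [-0.0, 1.1, -6.0]
opening: 0.0249
d [-0.2 -7.6  4.3] [ 0.   0.7 -0.2] F [-0.   1.1 -6. ] 0.024887510598276312
```

```bash
python3 -m creep '[[[0,0,-5,0,0.4,0]]]';  python3 -m creep '[[[0,0,-5,0,0,0]]]';  python3 -m creep '[[[0,0,-5,0,0,0]]]'; python3 -m creep '[[[0,0,0,0,0,0]]]';python3 -m creep '[[[0,0,0,0,0,0]]]'
```

```text
time: 25.87
tool_pos: [0.491, 0.1577, 0.2149]
tool_rot: [3.14, 0.009, 2.96]
contact_force: [-23.7, -7.2, 99.5]
opening: 0.0248
time: 25.95
tool_pos: [0.4911, 0.1577, 0.215]
tool_rot: [3.14, 0.011, 2.961]
contact_force: [-27.2, -6.2, 81.6]
opening: 0.0251
time: 26.03
tool_pos: [0.4908, 0.1578, 0.2151]
tool_rot: [3.14, 0.012, 2.961]
contact_force: [-22.3, -4.8, 65.7]
opening: 0.025
time: 26.12
tool_pos: [0.4906, 0.1578, 0.2164]
tool_rot: [3.14, 0.013, 2.962]
contact_force: [-0.1, -0.4, -7.4]
opening: 0.025
time: 26.2
tool_pos: [0.4906, 0.1578, 0.2162]
tool_rot: [3.14, 0.013, 2.962]
contact_force: [1.1, 0.2, -6.1]
opening: 0.0251
```

A single row shows what the zero rows hid: the weight was already on the bench, pressed with up to 99 N and relaxing afterwards. Releasing now.

```bash
python3 -m creep '[[[0,0,0,0,0,0],[0,0,0,0,0,0],[0,0,0,0,0,0],[0,0,0,0,0,0],[0,0,0,0,0,0]]]' -0.3; python3 -m creep '[[[0,0,0,0,0,0],[0,0,0,0,0,0]]]'; python3 d.py .49 .15 .22 169.4; python3 -m creep '[[[0,0,15,0,0,0],[0,0,30,0,0,0],[0,0,35,0,0,0],[0,0,30,0,0,0],[-20,40,10,0,0,0]]]'; python3 -m creep '[[[-20,35,0,0,0,0],[-20,35,0,0,0,0],[-20,35,0,0,0,0],[-10,35,0,0,0,0],[0,0,0,0,0,0]]]'; python3 -m creep '[[[0,0,0,0,0,0],[0,0,0,0,0,0]]]'
python3 - <<'E'
from m import *
a=snap('top','tf.png').astype(int);b=snap('scene','sf.png').astype(int)
S=b.max(2)-b.min(2)
print('init v now: weight blob (scene,top)')
def blob(im,u,v,r=16,th=30,mn=0):
    S=(im.max(2)-im.min(2))[v-r:v+r,u-r:u+r];m=(S<th).astype(np.uint8)
    n,l,st,c=cv2.connectedComponentsWithStats(m);k=1+np.argmax(st[1:,4]);return st[k]+[u-r,v-r,0,0,0],c[k]+[u-r,v-r]
u0,v0=proj('scene',[.4906,.1578,.035]).astype(int);print(u0,v0,blob(b,u0,v0,18))
u1,v1=proj('top',[.4906,.1578,.035]).astype(int);print(u1,v1,blob(a,u1,v1,18))
i0=cv2.imread('pics/scene0.png').astype(int);t0=cv2.imread('pics/top0.png').astype(int)
print(blob(i0,420,196,18),blob(t0,223,245,18))
print('bystander diffs')
for n,(u,v) in dict(small=(401,192),jar=(462,213),vial=(243,192),s0=(170,235),s1=(170,258),pen=(472,266),boss=(211,181)).items():
    print(n,np.abs(a-t0)[v-14:v+14,u-14:u+14].mean().round(1))
# crop compare stage: plate/clip. brightness in stage frame along the centre line
ti=cv2.imread('pics/c7.png')
now=cv2.resize(a[165:280,300:375].astype(np.uint8),None,fx=5,fy=5,interpolation=cv2.INTER_CUBIC)
E
```

```text
time: 26.62
tool_pos: [0.4932, 0.1594, 0.2139]
tool_rot: [3.136, 0.015, 2.96]
contact_force: [-1.6, 2.8, 9.9]
opening: 0.0533
time: 26.78
tool_pos: [0.4944, 0.1601, 0.2137]
tool_rot: [3.135, 0.016, 2.959]
contact_force: [-3.0, 0.4, 13.5]
opening: 0.0593
d [ -4.4 -10.1   6.3] [-0.2  1.  -0.2] F [-3.   0.4 13.5] 0.05930392917092243
time: 27.2
tool_pos: [0.4794, 0.1931, 0.3281]
tool_rot: [3.14, 0.006, 2.953]
contact_force: [1.5, 0.6, -0.1]
opening: 0.0597
time: 27.62
tool_pos: [0.4078, 0.3414, 0.3268]
tool_rot: [3.136, 0.009, 2.948]
contact_force: [-0.5, -1.8, 0.0]
opening: 0.0594
time: 27.78
tool_pos: [0.4074, 0.3433, 0.3242]
tool_rot: [3.138, 0.007, 2.953]
contact_force: [-0.0, 0.9, -0.1]
opening: 0.0598
init v now: weight blob (scene,top)
381 184 (array([373, 174,  16,  23, 270]), array([380.6       , 185.80740741]))
265 252 (array([257, 246,  18,  17, 234]), array([265.64529915, 253.83760684]))
(array([410, 186,  17,  23, 282]), array([418.30851064, 197.42198582])) (array([215, 237,  19,  17, 260]), array([224.26538462, 245.3       ]))
bystander diffs
small 2.2
jar 2.7
vial 2.3
s0 2.2
s1 6.5
pen 2.3
boss 2.4
```

```bash
python3 - <<'E'
from m import *
a=cv2.imread('pics/tf.png');b=cv2.imread('pics/sf.png')
t0=cv2.imread('pics/top0.png')
for im in(t0,a):
    h=cv2.cvtColor(im,cv2.COLOR_BGR2HSV);m=((h[...,1]>170)&((h[...,0]<6)|(h[...,0]>174))).astype(np.uint8)[220:280,140:200]
    n,l,st,c=cv2.connectedComponentsWithStats(m);print('red',[(c[i]+[140,220]).round(1).tolist() for i in range(1,n) if st[i,4]>10])
c7=cv2.imread('pics/c7.png')
now=np.hstack([cv2.resize(a[165:280,300:375],None,fx=5,fy=5,interpolation=cv2.INTER_CUBIC),cv2.resize(b[145:260,265:345],None,fx=5,fy=5,interpolation=cv2.INTER_CUBIC)])
# plate rear half: rib(black) and plate bright region, before vs after, in top crop
for n,im in(('held open',c7),('now',now)):
    g=im[:,:375].max(2)
    rib=(g[350:450,120:280]<70);ys,xs=np.nonzero(rib);print(n,'rib c',xs.mean()+120,ys.mean()+350,'n',len(xs))
    pl=((im[230:470,100:300].min(2)>175)).astype(np.uint8);ys,xs=np.nonzero(pl);print(' bright c',xs.mean()+100,ys.mean()+230,len(xs))
    r=cv2.minAreaRect(np.column_stack([xs+100,ys+230]).astype(np.float32));print(r)
# plate at home predicted in top crop, from stage fit
y=np.radians(-10.63);R=np.array([[np.cos(y),-np.sin(y)],[np.sin(y),np.cos(y)]]);o=np.array([.5544,-.060])
print('pred corners',[(5*(proj('top',[*(o+R@[x,w]),.02])-[300,165])+2).round().tolist() for x,w in((.03,.032),(.03,-.032),(-.07,-.032),(-.07,.032))],'rib top',5*(proj('top',[*(o+R@[-.05,0]),.05])-[300,165])+2)
d=np.abs(now.astype(int)-c7).mean(2);print('diff top/scene grid');print(cv2.resize(d[:,:375].astype(np.float32),(10,14),interpolation=cv2.INTER_AREA).round().astype(int))
E
```

```text
red [[170.8, 234.8], [171.5, 258.5]]
red [[170.6, 234.8], [171.7, 258.6]]
held open rib c 194.0383314543405 405.52762119503944 n 887
 bright c 197.61215897608622 368.92118558437187 11876
((201.6087646484375, 352.8671569824219), (110.63407897949219, 180.98861694335938), 9.137151718139648)
now rib c 193.9898190045249 405.60067873303166 n 884
 bright c 198.1260680315976 367.0950346606481 12406
((201.97793579101562, 350.9693908691406), (110.98268127441406, 185.09564208984375), 9.21102523803711)
pred corners [[160.0, 264.0], [268.0, 281.0], [242.0, 452.0], [132.0, 433.0]] rib top [194.95681099 404.46281255]
diff top/scene grid
[[ 2  2  2  2  2  2  2  2  2  2]
 [ 2  1  2  2  2  8  9  8  2  2]
 [ 2  2  2  2  3 13 25 18  3  2]
 [ 2  2  2  2  2 21 38 16  2  2]
 [ 2  2  2  2  2  8  9  2  2  2]
 [ 2  2  2  2  2  8  9  2  2  2]
 [ 2  1  2  2  2  9  6  2  2  2]
 [ 2  2  2  2  6 14  9  2  2  2]
 [ 2  1  2  2  3  6  5  2  2  2]
 [ 2  2  2  2  2  2  2  2  2  2]
 [ 2  2  2  2  2  2  2  2  2  1]
 [ 2  2  8  6  2  2  2  2  2  2]
 [26 25 27 32  1  2  2  2  2  2]
 [25 28 26 48 28 11  2  2  2  2]]
```

The plate has not moved since the weight came off (rib shift under 0.1 crop px) and sits where home is predicted. The clip changed position, the weight stands upright, and the bystanders are where they started. Handing in.

```bash
python3 -c "
from cell import robot
print(robot.observe()['contact_force'],robot.hand_in())"
```

```text
the job is handed in; nothing more can be done
[0.85610535 0.0339962  0.06251117] None
```

I carried out the whole task and handed it in at about 28 s of the 70 s allowed. No verdict was reported.

**What I did:** I stood the large weight in the dish, where it held the clip open by itself. I then laid the plate on the bed and slid it white end first until it met the stops. The last 3 mm commanded moved it only 0.2 mm, at about 2.5 N. Finally I took the weight off and stood it on the bench near (0.49, 0.16).

**Last checks, by image measurement:**
- **Plate:** its rib shifted by less than 0.1 px in the 5x crop when the clip closed. It sits where home was predicted, and before the clip closed the side gaps in the crop were about equal.
- **Weight:** its outline matches that of an upright weight on the bench.
- **Bystanders:** picture patches around all seven show no shift. One patch (`stopper1`) differed slightly, but that stopper's measured position was unchanged.
- **Robot:** clear of everything.

**What went wrong or stayed unconfirmed:**
- **Hard press:** when setting the weight down I misread the force, because rows without motion unloaded it before each reading. I pressed the weight onto the bench with up to 99 N measured, under the 120 N wrist limit. Some earlier rows there were as large or larger, and their peaks were not seen. When I released the weight, the fingertips were resting on top of it at about 13 N.
- **Clip angle:** I reached the 12-picture limit before the last look. That the clip closed on the plate comes from image differences only, and I did not measure its angle.

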